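# Press-test the vial stations' leaf springs and load the sound one

### The arm

A 7-joint arm with a two-finger parallel gripper is mounted at the origin on a cart in front of the work surface, level with it; the furniture and walls round the work are solid. World frame = base frame: x ahead of the robot, y to its left, z up, the work surface at z = 0. Lengths are in m, angles in rad, forces in N, time in s.
With the tool pointing down it reaches from about 0.4 to 0.85 m from the base axis. Payload 10.4 kg.
Tool frame: the origin (TCP) lies at the very end of the fingers, on their centre line; the grasp point (between the pads) lies 19 mm behind it; z points along the fingers, y is the line along which they close (so a half turn about z gives the same grasp; the last joint's range is limited). The gripper opens to 85 mm and grips with 20 to 120 N. Pads are 22 mm wide; open, the fingers measure 114 mm over their backs; the gripper's body (76 mm by 85 mm) begins 54 mm behind the grasp point. The pads swing forward as they close: fully open they stand 13 mm farther back than shut.
Start: joints at [-1.175, 0.332, -0.065, 1.46, 0.022, 1.35, -0.088], TCP at [0.254, 0.571, 0.231] pointing down, gripper open.
Joint ranges: [-2.6, 2.6], [-0.5, 2.12], [-1.47, 1.34], [0.16, 2.42], [-1.27, 4.41], [0.06, 2.06], [-2.6, 2.6]. Speed limits (rad/s): [2.22, 2.22, 2.79, 2.79, 3.14, 3.14, 3.14].

### API

Orientations are given as a unit quaternion [x, y, z, w].
In Python, from workcell import manip gives the robot as it stands.
- The arm moves only by the shell command python3 -m jog 'ROWS' [FORCE]. ROWS is rows parted by semicolons, their numbers by spaces, 1 to 20 of them, each of 7 numbers: a rotation vector rx, ry, rz in rad, then dx, dy, dz in m, then the opening from 0.0 (shut) to 1.0 (fully open); each row is the pose to reach, as a shift and turn from the pose commanded when the command began, along the tool's axes at that moment; what a row does not reach only later rows make up. A row lasts 1/8 s, in which the tool goes at most 0.0625 m and 0.188 rad, less where a joint would pass 70% of its speed; a pose out of reach is approached as far as the arm can. The fingers move at their own pace and stop on an object; FORCE is the grip in N (left out, the last holds). Time passes only in rows, so rows that do not move let the fingers close. It prints the time, the measured TCP pose, the force, the opening and the grip force at its end.
- manip.get_obs(): the state, without advancing time (a new reading comes with each control period).
- manip.camera(name): name is "scene" or "top" or "wrist"; returns the picture (400x640x3 uint8, blue, green, red); there is no depth.
- manip.calibration(name): a dict with "fx", "fy", "cx", "cy" (pixels), "k1" (the pictures are not rectified: a ray, as slopes to the right and down, at radius r is drawn at 1 + k1 r^2 times it, then the intrinsics apply), "world_from_camera" (4x4, takes a point from camera to world coordinates); the wrist camera has in their place "tool_from_camera" (4x4, takes a point from camera to tool coordinates, whose origin is the TCP and whose axes are the flange's). Camera axes: x right, y up, looking along -z (the intrinsics and any distortion apply to the point x, -y, -z); pixel columns grow to the right and rows downward; lengths in m; the calibration is good to about 2 mm. A picture is of the moment at which its call begins: read the wrist's pose just before it. calibration takes no time and is no camera call.
- manip.hand_in(): hands the job in; it is judged then, once.
Trained networks look in the newest picture that a camera, given by its name, has taken for a name from the list of things; names that differ only in an ending like _2 or _b are one class to them, and where a whole thing is asked for, a point or a joint stands for the part that bears it (a point fixed in the world has none). Each returns a list of dicts, best first, with "confidence" (0 to 1); they miss things now and then, are a little off and sometimes report something else, mostly with a low value. They report only what shows in the picture. A call takes as long as a camera call.
- manip.outline_of(camera, thing): "mask" (400x640 bool, what is visible of it) and "bbox" ([left, top, right, bottom] in pixels, round what is visible of it).
The state is a dict: "clock": time; "joint_pos": joint angles; "joint_velocities": joint speeds; "tau": joint torques, N m; "position": TCP position; "ee_rot": TCP orientation; "ft_force": force on the tool from outside, world axes, zero at the start; "torque": the same for the moment, N m; "grip_width": opening from 0.0 (shut) to 1.0 (fully open); "grasp_force": force on a finger pad.
Only numpy, scipy, OpenCV 4.12 (cv2) and the standard library are available. Lean on these libraries where they do the work, as an engineer would, in place of code of your own. Each camera call takes 0.05 s, during which the arm holds its last target. There are 200 camera calls.

### The job

Three vial stations look alike, but only one still has a sound leaf spring. Press straight down on the brass pip in the middle of a leaf with a steady 8 N for about a second (never more than 15 N) to try them one by one: the sound leaf's red pointer comes down into the green band, while a bad one stops above it or sinks past it. Once found, let it up, stand the red-capped vial from the rack fully down in that station's well, then press the same leaf once more with 8 N to confirm it, let go, and leave the other things where they are.

Things in the scene. Friction and masses are not known exactly. Their poses are not given: they have to be found in the camera images.
- station_a: One of three like stations, fixed: aluminium base 204 x 60 x 8 mm, origin at the centre of its underside, x along its length. At +x a blue clamp block 57 mm high holds the leaf spring, which reaches toward -x; at x = -78 mm a white well block, 40 x 44 mm, 32 mm high; at x = -40, y = -22 mm a white gauge plate 52 mm high with a green band. The letters mean nothing.
- pip_a (a point): Top of the domed brass pip (14 mm wide, 4 mm high) at the middle of this station's leaf: the point to press down on; 51 mm above the worktop when free. It moves with the leaf. Pressed with 8 N the pip sinks about 5 to 6 mm on a sound leaf, about 11 mm on a soft one, under 3 mm on a stiff one.
- tip_a (a point): Free end of this station's leaf (middle of the strip), 46 mm above the worktop when free; carries a red pointer that moves down in front of the gauge plate. The leaf springs back when released. The green band is 6 mm tall and covers pointer drops of 9 to 15 mm.
- well_a (a point): Centre of the mouth of this station's vial well: round hole 19 mm wide, 20 mm deep (floor 12 mm above the worktop), mouth 32 mm above the worktop.
- station_b: One of three like stations, fixed: aluminium base 204 x 60 x 8 mm, origin at the centre of its underside, x along its length. At +x a blue clamp block 57 mm high holds the leaf spring, which reaches toward -x; at x = -78 mm a white well block, 40 x 44 mm, 32 mm high; at x = -40, y = -22 mm a white gauge plate 52 mm high with a green band. The letters mean nothing.
- pip_b (a point): Top of the domed brass pip (14 mm wide, 4 mm high) at the middle of this station's leaf: the point to press down on; 51 mm above the worktop when free. It moves with the leaf. Pressed with 8 N the pip sinks about 5 to 6 mm on a sound leaf, about 11 mm on a soft one, under 3 mm on a stiff one.
- tip_b (a point): Free end of this station's leaf (middle of the strip), 46 mm above the worktop when free; carries a red pointer that moves down in front of the gauge plate. The leaf springs back when released. The green band is 6 mm tall and covers pointer drops of 9 to 15 mm.
- well_b (a point): Centre of the mouth of this station's vial well: round hole 19 mm wide, 20 mm deep (floor 12 mm above the worktop), mouth 32 mm above the worktop.
- station_c: One of three like stations, fixed: aluminium base 204 x 60 x 8 mm, origin at the centre of its underside, x along its length. At +x a blue clamp block 57 mm high holds the leaf spring, which reaches toward -x; at x = -78 mm a white well block, 40 x 44 mm, 32 mm high; at x = -40, y = -22 mm a white gauge plate 52 mm high with a green band. The letters mean nothing.
- pip_c (a point): Top of the domed brass pip (14 mm wide, 4 mm high) at the middle of this station's leaf: the point to press down on; 51 mm above the worktop when free. It moves with the leaf. Pressed with 8 N the pip sinks about 5 to 6 mm on a sound leaf, about 11 mm on a soft one, under 3 mm on a stiff one.
- tip_c (a point): Free end of this station's leaf (middle of the strip), 46 mm above the worktop when free; carries a red pointer that moves down in front of the gauge plate. The leaf springs back when released. The green band is 6 mm tall and covers pointer drops of 9 to 15 mm.
- well_c (a point): Centre of the mouth of this station's vial well: round hole 19 mm wide, 20 mm deep (floor 12 mm above the worktop), mouth 32 mm above the worktop.
- rack: White vial rack, 62 x 166 x 34 mm, fixed, origin at the centre of its underside, long side along its y; vials stand in its openings on a floor 4 mm high, with the top plate 34 mm high.
- red_vial: Red-capped brown sample vial, 15 mm diameter, 48 mm tall, origin at the centre of its underside, z up its axis; stands in an end opening of the rack, so its top 18 mm stick out above the rack plate. Its two neighbours stand over 70 mm away.
- blue_vial: Blue-capped clear vial, 15 x 48 mm, in the rack; leave it there. Origin at the centre of its underside.
- white_vial: White-capped brown vial, 15 x 48 mm, in the rack; leave it there. Origin at the centre of its underside.
- beaker: Glass beaker, 44 mm wide, 58 mm tall, bystander behind the stations; origin at the centre of its underside.
- timer: White bench timer, 66 x 62 x 18 mm, bystander left of the stations; origin at the centre of its underside.
- brown_bottle: Brown bottle with black cap, 49 mm wide, 96 mm tall, bystander behind the stations; origin at the centre of its underside.
- leaf_a: Leaf spring of station_a: steel cantilever 105 x 24 x 2 mm from its root (origin: on the clamp block, station x = +55 mm) to its free end at station x = -50 mm, 46 mm above the worktop when free. The three leaves differ only in stiffness, unseen: one too soft, one sound, one too stiff. Over 15 N spoils it.
- leaf_b: Leaf spring of station_b: steel cantilever 105 x 24 x 2 mm from its root (origin: on the clamp block, station x = +55 mm) to its free end at station x = -50 mm, 46 mm above the worktop when free. The three leaves differ only in stiffness, unseen: one too soft, one sound, one too stiff. Over 15 N spoils it.
- leaf_c: Leaf spring of station_c: steel cantilever 105 x 24 x 2 mm from its root (origin: on the clamp block, station x = +55 mm) to its free end at station x = -50 mm, 46 mm above the worktop when free. The three leaves differ only in stiffness, unseen: one too soft, one sound, one too stiff. Over 15 N spoils it.

How it is judged:
On the way, in this order (a step that is already met when the one before it is completed fails the run):
1. a leaf is held down at its pip with 6 to 10 N and its pointer is then in the green band (only the sound one does this) (((contact force between the fingers and leaf_a between 6 and 10 N and horizontal distance between the grasp point and pip_a below 0.01 m and z of tip_a in the frame of station_a between 0.0305 and 0.0375 m) or (contact force between the fingers and leaf_b between 6 and 10 N and horizontal distance between the grasp point and pip_b below 0.01 m and z of tip_b in the frame of station_b between 0.0305 and 0.0375 m) or (contact force between the fingers and leaf_c between 6 and 10 N and horizontal distance between the grasp point and pip_c below 0.01 m and z of tip_c in the frame of station_c between 0.0305 and 0.0375 m))), for 0.3 s.
2. the red-capped vial is fully down in a station's well (((horizontal distance between red_vial and well_a below 0.0035 m and z of red_vial in the frame of station_a below 0.015 m and angle between red_vial's own z axis and vertical below 0.15 rad) or (horizontal distance between red_vial and well_b below 0.0035 m and z of red_vial in the frame of station_b below 0.015 m and angle between red_vial's own z axis and vertical below 0.15 rad) or (horizontal distance between red_vial and well_c below 0.0035 m and z of red_vial in the frame of station_c below 0.015 m and angle between red_vial's own z axis and vertical below 0.15 rad))), for 0.2 s.
3. with the vial in its well, the same station's leaf is held down again with 6 to 10 N, pointer in the green band (((horizontal distance between red_vial and well_a below 0.0035 m and z of red_vial in the frame of station_a below 0.015 m and angle between red_vial's own z axis and vertical below 0.15 rad and contact force between the fingers and leaf_a between 6 and 10 N and horizontal distance between the grasp point and pip_a below 0.01 m and z of tip_a in the frame of station_a between 0.0305 and 0.0375 m) or (horizontal distance between red_vial and well_b below 0.0035 m and z of red_vial in the frame of station_b below 0.015 m and angle between red_vial's own z axis and vertical below 0.15 rad and contact force between the fingers and leaf_b between 6 and 10 N and horizontal distance between the grasp point and pip_b below 0.01 m and z of tip_b in the frame of station_b between 0.0305 and 0.0375 m) or (horizontal distance between red_vial and well_c below 0.0035 m and z of red_vial in the frame of station_c below 0.015 m and angle between red_vial's own z axis and vertical below 0.15 rad and contact force between the fingers and leaf_c between 6 and 10 N and horizontal distance between the grasp point and pip_c below 0.01 m and z of tip_c in the frame of station_c between 0.0305 and 0.0375 m))), for 0.3 s.
At the end, for the whole second after the job is handed in: The red-capped vial stands in the well of a station (the one confirmed sound): within 3.5 mm of the well's axis, its underside at most 3 mm above the well floor, tilted less than 0.15 rad, at rest; all leaves have sprung back to within 3 mm of their free height (((horizontal distance between red_vial and well_a below 0.0035 m and z of red_vial in the frame of station_a below 0.015 m and angle between red_vial's own z axis and vertical below 0.15 rad) or (horizontal distance between red_vial and well_b below 0.0035 m and z of red_vial in the frame of station_b below 0.015 m and angle between red_vial's own z axis and vertical below 0.15 rad) or (horizontal distance between red_vial and well_c below 0.0035 m and z of red_vial in the frame of station_c below 0.015 m and angle between red_vial's own z axis and vertical below 0.15 rad)) and linear speed of red_vial below 0.02 m/s and z of tip_a in the frame of station_a above 0.043 m and z of tip_b in the frame of station_b above 0.043 m and z of tip_c in the frame of station_c above 0.043 m); the robot touches nothing.
It fails at once if a leaf spring is overstressed (more than 15 N on it) (contact force between anything else and leaf_a above 15 N or contact force between anything else and leaf_b above 15 N or contact force between anything else and leaf_c above 15 N).
It fails at once if a bystander (other vials, beaker, timer, bottle) is shifted by more than 15 mm (distance of any of blue_vial, white_vial, beaker, timer, brown_bottle from where it was at the start of the episode above 0.015 m).
It also fails if it takes over 72 s, if anything falls off the work surface, if the arm or the gripper's body presses on something with over 40 N, if the wrist force passes 120 N, or if a joint passes its speed limit or range.

## Working session

There is one attempt and no reset: what is moved stays moved. The work goes in short steps, Python scripts to look and compute and a shell command to move; the robot and the scene stay as the last step left them, time stands still between calls to the robot, and variables do not carry over. Pictures are saved under pics/ and viewed, at most 10 in all, crops included, and the job is handed in when it is done.

```bash
mkdir -p pics; ls; python3 - <<'E'
from workcell import manip
import cv2,numpy as np
o=manip.get_obs(); print(o)
for c in("top","scene"):
    cv2.imwrite(f"pics/{c}0.png",manip.camera(c)); k=manip.calibration(c); print(c,{a:np.round(b,4).tolist() for a,b in k.items()})
    for t in("station_a","pip_a","rack","red_vial","leaf_a","well_a"):
        try: print(t,[(round(d["confidence"],2),np.round(d["bbox"]).tolist()) for d in manip.outline_of(c,t)])
        except Exception as e: print(t,e)
print(manip.calibration("wrist"))
E
```

```text
pics
{'clock': 0.0, 'joint_pos': array([-1.17462409,  0.33285657, -0.06472648,  1.46094346,  0.02159263,
        1.34988271, -0.08853969]), 'joint_velocities': array([-0.00023171,  0.00080318, -0.00054584,  0.0012368 ,  0.00080448,
       -0.00011882, -0.0016471 ]), 'tau': array([-1.41197241e-03, -6.25443220e+01,  4.83196252e-02, -3.91608810e+01,
        1.60634582e-02,  9.75132192e-03, -1.77320840e-05]), 'position': array([0.25398626, 0.57065916, 0.23052452]), 'ee_rot': array([ 2.07857091e-01,  9.78158956e-01, -6.86818402e-04, -1.20987964e-04]), 'ft_force': array([-0.17708805, -0.30969933, -0.64373515]), 'torque': array([-0.00023489,  0.00743829,  0.00850313]), 'grasp_force': 0.0, 'grip_width': 0.9998646568619529}
top {'fx': 399.6394, 'fy': 399.6394, 'cx': 321.2947, 'cy': 204.5878, 'k1': -0.0981, 'world_from_camera': [[0.0021, 0.9882, -0.1531, 0.3858], [-1.0, 0.0017, -0.003, -0.0093], [-0.0027, 0.1531, 0.9882, 1.3901], [0.0, 0.0, 0.0, 1.0]]}
station_a [(0.93, [294.0, 199.0, 315.0, 258.0]), (0.7, [335.0, 187.0, 356.0, 245.0]), (0.58, [389.0, 225.0, 442.0, 243.0]), (0.57, [242.0, 204.
[... 1236 characters left out ...]
 214.0]), (0.66, [240.0, 160.0, 278.0, 185.0]), (0.54, [297.0, 227.0, 338.0, 246.0])]
well_a [(0.88, [226.0, 157.0, 291.0, 197.0]), (0.73, [276.0, 225.0, 357.0, 269.0]), (0.62, [247.0, 190.0, 323.0, 234.0])]
{'fx': 282.4133218749257, 'fy': 282.4133218749257, 'cx': 317.32995995955184, 'cy': 195.99506056555796, 'k1': -0.02566382151002382, 'tool_from_camera': array([[ 4.25221753e-04,  9.62870053e-01,  2.69964962e-01,
         6.81419834e-02],
       [ 9.99999615e-01, -6.16573950e-04,  6.24003210e-04,
        -1.41207782e-03],
       [ 7.67287367e-04,  2.69964593e-01, -9.62869944e-01,
        -1.45203282e-01],
       [ 0.00000000e+00,  0.00000000e+00,  0.00000000e+00,
         1.00000000e+00]])}
```

```bash
python3 - <<'E'
import cv2
a=cv2.imread("pics/top0.png")[145:275,225:455]; b=cv2.imread("pics/scene0.png")[145:385,205:405]
cv2.imwrite("pics/top0c.png",cv2.resize(a,None,fx=3.4,fy=3.4,interpolation=cv2.INTER_CUBIC))
cv2.imwrite("pics/scene0c.png",cv2.resize(b,None,fx=2.5,fy=2.5,interpolation=cv2.INTER_CUBIC))
E
```

```text
(no output)
```

View pics/top0c.png

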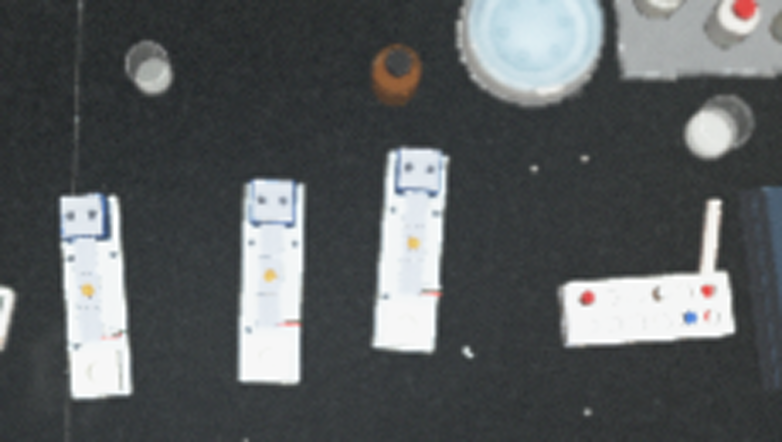

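View pics/scene0c.png

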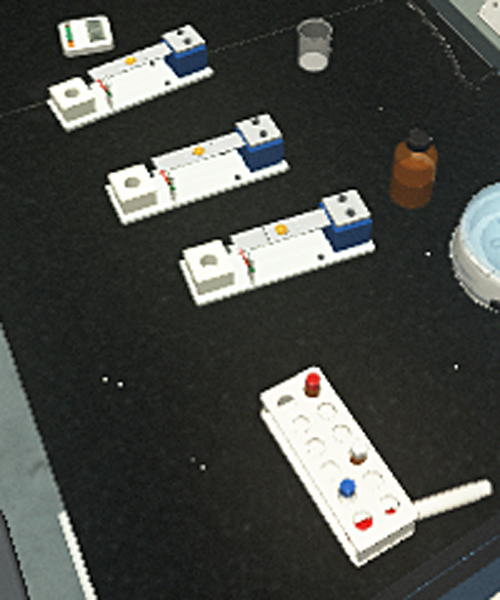

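```bash
cat > h.py <<'E'
import numpy as np, cv2
from scipy.spatial.transform import Rotation as R
from workcell import manip
def pose(o=None):
    o=o or manip.get_obs(); T=np.eye(4); T[:3,:3]=R.from_quat(o["ee_rot"]).as_matrix(); T[:3,3]=o["position"]; return T
def cam(name,T=None):
    k=manip.calibration(name)
    W=k["world_from_camera"] if name!="wrist" else (pose() if T is None else T)@k["tool_from_camera"]
    return k,np.array(W)
def ray(name,uv,z,T=None):
    k,W=cam(name,T); d=np.array([(uv[0]-k["cx"])/k["fx"],(uv[1]-k["cy"])/k["fy"]]); s=d.copy()
    for _ in range(10): s=d/(1+k["k1"]*(s@s))
    v=W[:3,:3]@np.array([s[0],-s[1],-1]); return W[:3,3]+v*(z-W[2,3])/v[2]
def proj(name,p,T=None):
    k,W=cam(name,T); q=W[:3,:3].T@(np.array(p)-W[:3,3]); s=np.array([q[0],-q[1]])/-q[2]; s*=1+k["k1"]*(s@s)
    return np.array([k["cx"]+k["fx"]*s[0],k["cy"]+k["fy"]*s[1]])
def blobs(img,lo,hi,amin=3):
    m=cv2.inRange(cv2.cvtColor(img,cv2.COLOR_BGR2HSV),lo,hi)
    n,l,s,c=cv2.connectedComponentsWithStats(m); return [(c[i],s[i,4]) for i in range(1,n) if s[i,4]>=amin]
def rel(p,T=None):   # world point in tool axes, from TCP
    T=pose() if T is None else T; return T[:3,:3].T@(np.array(p)-T[:3,3])
E
python3 - <<'E'
from h import *
for c in("top","scene"):
    im=cv2.imread(f"pics/{c}0.png")
    print(c)
    for q,a in blobs(im,(15,110,140),(32,255,255)): print(" yel",q.round(1),a,ray(c,q,.050).round(4))
    for q,a in blobs(im,(0,140,110),(5,255,255)): print(" red",q.round(1),a,ray(c,q,.050).round(4))
    for q,a in blobs(im,(105,100,40),(125,255,255),20): print(" blu",q.round(1),a,ray(c,q,.04).round(4))
    # white well blocks / bases outlines
    s=manip
print("top corners base/z .008")
C=lambda x,y:ray("top",(225+x/3.4,145+y/3.4),.008).round(4)
E
```

```text
top
 yel [462. 152.] 3 [ 0.7811 -0.499   0.05  ]
 yel [168.8 203.6] 146 [0.596  0.5205 0.05  ]
 yel [346.  216.2] 4 [ 0.5537 -0.0889  0.05  ]
 yel [303.7 225.7] 3 [0.5215 0.0539 0.05  ]
 yel [250.6 229.8] 5 [0.5069 0.233  0.05  ]
 red [443.6 146.5] 24 [ 0.8004 -0.4341  0.05  ]
 red [397.5 232.5] 4 [ 0.4987 -0.2622  0.05  ]
 blu [457.8 125.9] 58 [ 0.8811 -0.4934  0.04  ]
 blu [ 61.9 178.1] 140 [0.6906 0.9362 0.04  ]
scene
 yel [246.5  83. ] 4 [0.6531 0.7494 0.05  ]
 yel [251.1 103. ] 283 [0.618 0.598 0.05 ]
 yel [233.  162.5] 4 [0.4481 0.291  0.05  ]
 yel [256.7 168.9] 9 [0.504  0.2299 0.05  ]
 yel [283.8 205.1] 12 [0.5181 0.0499 0.05  ]
 yel [373.2 207.4] 17 [ 0.7397 -0.0678  0.05  ]
 yel [317.  236.5] 16 [ 0.5509 -0.093   0.05  ]
 yel [486.7 279.3] 3 [ 0.8543 -0.3862  0.05  ]
 yel [492.  280.5] 6 [ 0.8633 -0.3941  0.05  ]
 yel [503.9 285.1] 23 [ 0.8791 -0.4157  0.05  ]
 yel [510.7 291. ] 15 [ 0.8811 -0.4342  0.05  ]
 yel [528.2 303.2] 20 [ 0.8925 -0.4745  0.05  ]
 yel [496.9 329.8] 20 [ 0.7819 -0.4912  0.05  ]
 yel [492.8 336. ] 11 [ 0.7637 -0.4978  0.05  ]
 red [261.9  56.3] 12 [0.7952 0.9478 0.05  ]
 red [245.4 178.6] 5 [0.458  0.2024 0.05  ]
 red [480.9 297. ] 95 [ 0.8079 -0.4162  0.05  ]
 red [329.5 297.3] 29 [ 0.4966 -0.2654  0.05  ]
 red [360.5 349. ] 4 [ 0.4979 -0.3994  0.05  ]
 red [350.3 354.3] 21 [ 0.4735 -0.3996  0.05  ]
 blu [232.9  22.2] 84 [0.8064 1.4014 0.04  ]
 blu [279.5 168.7] 154 [0.5717 0.2115 0.04  ]
 blu [309.7 206.4] 158 [0.5854 0.0222 0.04  ]
 blu [343.9 238.1] 174 [ 0.616  -0.1216  0.04  ]
 blu [522.3 292.9] 193 [ 0.9096 -0.4467  0.04  ]
 blu [343.4 339.7] 34 [ 0.4789 -0.3628  0.04  ]
top corners base/z .008
```

```bash
python3 -m jog '0 0 -0.14 -0.05 -0.028 0.01 0; 0 0 -0.28 -0.1 -0.056 0.02 0; 0 0 -0.42 -0.15 -0.085 0.03 0; 0 0 -0.42 -0.2 -0.113 0.04 0; 0 0 -0.42 -0.25 -0.141 0.05 0; 0 0 -0.42 -0.3 -0.169 0.06 0; 0 0 -0.42 -0.35 -0.197 0.06 0; 0 0 -0.42 -0.367 -0.207 0.06 0; 0 0 -0.42 -0.367 -0.207 0.06 0; 0 0 -0.42 -0.367 -0.207 0.06 0'
python3 - <<'E'
from h import *
T=pose(); im=manip.camera("wrist"); cv2.imwrite("pics/w1.png",im); print(T.round(4))
for q,a in blobs(im,(15,110,140),(32,255,255),15): print(" yel",q.round(1),a,ray("wrist",q,.049,T).round(4))
for q,a in blobs(im,(0,140,110),(5,255,255),15): print(" red",q.round(1),a,ray("wrist",q,.046,T).round(4))
for t in("pip_a","well_a"): print(t,[(round(d["confidence"],2),np.round(d["bbox"]).tolist()) for d in manip.outline_of("wrist",t)])
E
```

```text
clock: 1.95
position: [0.5045, 0.234, 0.1713]
ee_rot: [-0.001, 1.0, 0.0, -0.0]
ft_force: [-0.9, 0.4, 0.2]
grip_width: -0.004
grasp_force: 0.0
[[-1.000e+00 -2.800e-03 -3.000e-04  5.045e-01]
 [-2.800e-03  1.000e+00  6.000e-04  2.340e-01]
 [ 3.000e-04  6.000e-04 -1.000e+00  1.713e-01]
 [ 0.000e+00  0.000e+00  0.000e+00  1.000e+00]]
 yel [317.7 190.9] 134 [0.5055 0.2329 0.049 ]
 yel [135.9 204.9] 129 [0.5206 0.0506 0.049 ]
 yel [  9.5 234. ] 111 [ 0.5535 -0.0933  0.049 ]
 yel [631.1 313.2] 456 [0.651  0.5981 0.049 ]
 yel [625.2 340.8] 266 [0.6906 0.604  0.049 ]
 red [288.7 142.8] 35 [0.4594 0.2054 0.046 ]
 red [108.2 155.6] 43 [0.4714 0.0294 0.046 ]
pip_a [(0.79, [289.0, 133.0, 335.0, 209.0]), (0.75, [0.0, 184.0, 27.0, 249.0]), (0.55, [115.0, 149.0, 149.0, 224.0])]
well_a [(0.97, [283.0, 80.0, 349.0, 249.0]), (0.76, [2.0, 132.0, 82.0, 317.0]), (0.64, [2.0, 185.0, 25.0, 250.0]), (0.61, [98.0, 100.0, 195.0, 292.0])]
```

View pics/w1.png

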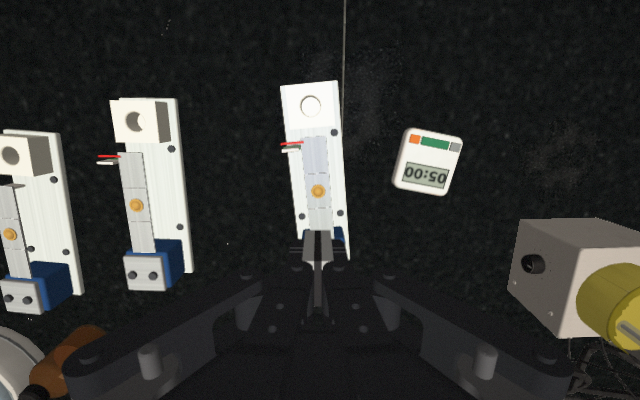

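```bash
python3 -m jog '0 0 0 0 0 0.04 0; 0 0 0 0 0 0.08 0; 0 0 0 0 0 0.105 0; 0 0 0 0 0 0.113 0; 0 0 0 0 0 0.113 0; 0 0 0 0 0 0.113 0'; python3 -m jog '0 0 0 0 0 0.002 0; 0 0 0 0 0 0.004 0; 0 0 0 0 0 0.006 0; 0 0 0 0 0 0.008 0; 0 0 0 0 0 0.008 0; 0 0 0 0 0 0.008 0'
```

```text
clock: 2.85
position: [0.5059, 0.2333, 0.0596]
ee_rot: [-0.001, 1.0, 0.001, 0.001]
ft_force: [-0.2, 0.2, 0.6]
grip_width: -0.003
grasp_force: 0.0
clock: 3.6
position: [0.5053, 0.2327, 0.0503]
ee_rot: [-0.001, 1.0, 0.0, -0.0]
ft_force: [-0.1, 0.1, 0.4]
grip_width: -0.005
grasp_force: 0.1
```

```bash
python3 -m jog '0 0 0 0 0 0.001 0; 0 0 0 0 0 0.002 0; 0 0 0 0 0 0.002 0; 0 0 0 0 0 0.002 0'|grep -E "pos|ft"; python3 -m jog '0 0 0 0 0 0.001 0;0 0 0 0 0 0.001 0; 0 0 0 0 0 0.001 0'|grep -E "pos|ft"
```

```text
position: [0.5052, 0.2327, 0.0484]
ft_force: [-0.9, -0.3, 1.3]
position: [0.5053, 0.2327, 0.0474]
ft_force: [-1.4, 0.2, 2.5]
```

```bash
python3 -m jog '0 0 0 0 0 0.001 0; 0 0 0 0 0 0.002 0; 0 0 0 0 0 0.002 0; 0 0 0 0 0 0.002 0'|grep -E "pos|ft"; python3 -m jog '0 0 0 0 0 0.001 0;0 0 0 0 0 0.001 0; 0 0 0 0 0 0.001 0'|grep -E "pos|ft"
```

```text
position: [0.5053, 0.2327, 0.0454]
ft_force: [-1.5, -0.3, 4.1]
position: [0.5053, 0.2327, 0.0443]
ft_force: [-1.7, -1.5, 3.7]
```

```bash
python3 -m jog '0 0 0 0 0 0.001 0; 0 0 0 0 0 0.002 0; 0 0 0 0 0 0.003 0; 0 0 0 0 0 0.004 0; 0 0 0 0 0 0.0045 0; 0 0 0 0 0 0.0045 0; 0 0 0 0 0 0.0045 0; 0 0 0 0 0 0.0045 0;0 0 0 0 0 0.0045 0'|grep -E "clo|pos|ft"
python3 - <<'E'
from h import *
for c in("scene","wrist"): cv2.imwrite(f"pics/{c}_p1.png",manip.camera(c))
print(manip.get_obs()["ft_force"])
cv2.imwrite("pics/p1.png",cv2.resize(cv2.imread("pics/scene_p1.png")[145:215,215:305],None,fx=7,fy=7,interpolation=cv2.INTER_CUBIC))
E
```

```text
clock: 6.48
position: [0.5055, 0.2328, 0.0401]
ft_force: [-2.9, -0.8, 7.4]
[-2.49572988 -0.48755686  6.6955284 ]
```

View pics/p1.png

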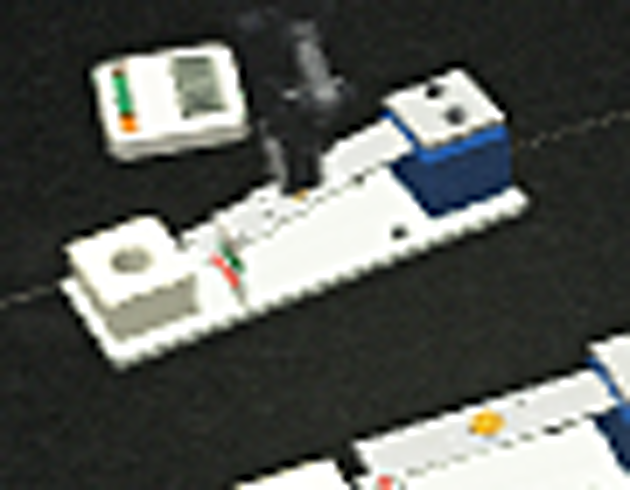

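The soft leaf: at about 7 N the pip sank 11 mm, and the red pointer (225,265) sits below the green band. On to the middle station.

```bash
python3 -m jog '0 0 0 0 0 -0.02 0; 0 0 0 0 0 -0.04 0; 0 0 0 -0.005 -0.05 -0.04 0; 0 0 0 -0.01 -0.1 -0.04 0; 0 0 0 -0.0146 -0.15 -0.04 0; 0 0 0 -0.0146 -0.182 -0.04 0; 0 0 0 -0.0146 -0.182 -0.03 0; 0 0 0 -0.0146 -0.182 -0.02 0;0 0 0 -0.0146 -0.182 -0.012 0; 0 0 0 -0.0146 -0.182 -0.012 0; 0 0 0 -0.0146 -0.182 -0.012 0'|grep -E "clo|pos|ft"; python3 -m jog '0 0 0 0 0 0.001 0; 0 0 0 0 0 0.002 0; 0 0 0 0 0 0.003 0; 0 0 0 0 0 0.003 0; 0 0 0 0 0 0.003 0'|grep -E "pos|ft"
```

```text
clock: 7.95
position: [0.5201, 0.0511, 0.0518]
ft_force: [0.0, 0.0, -0.1]
position: [0.5202, 0.0508, 0.0491]
ft_force: [-1.4, 0.7, 5.6]
```

```bash
python3 -m jog '0 0 0 0 0 0.0004 0; 0 0 0 0 0 0.0008 0; 0 0 0 0 0 0.0008 0; 0 0 0 0 0 0.0008 0; 0 0 0 0 0 0.0008 0; 0 0 0 0 0 0.0008 0; 0 0 0 0 0 0.0008 0'|grep -E "pos|ft"; python3 - <<'E'
from h import *
cv2.imwrite("pics/scene_p2.png",manip.camera("scene"))
for i in range(6): manip.camera("top"); print(manip.get_obs()["ft_force"].round(1), manip.get_obs()["position"][2].round(4))
E
```

```text
position: [0.5203, 0.0508, 0.0485]
ft_force: [-2.1, -0.1, 6.7]
[-1.8  1.1  6.2] 0.0485
[-2.6  1.3  7.6] 0.0485
[-2.   0.3  7.2] 0.0485
[-2.7  1.   6.6] 0.0485
[-1.6  1.2  6.3] 0.0485
[-2.8  0.1  7.1] 0.0485
```

Middle is stiff (6.8 N at 2.5 mm), so the right-hand one should be sound. I'll check its pip from above on the way.

```bash
python3 -m jog '0 0 0 0 0 -0.03 0; 0 0 0 -0.005 -0.02 -0.06 0; 0 0 0 -0.015 -0.07 -0.07 0; 0 0 0 -0.03 -0.12 -0.07 0; 0 0 0 -0.033 -0.143 -0.07 0; 0 0 0 -0.033 -0.143 -0.07 0; 0 0 0 -0.033 -0.143 -0.07 0'|grep -E "clo|pos|ft"; python3 - <<'E'
from h import *
T=pose(); im=manip.camera("wrist"); cv2.imwrite("pics/w3.png",im); print(T[:3,3].round(4))
for q,a in blobs(im,(15,110,140),(32,255,255),15): p=ray("wrist",q,.049,T); print(" yel",q.round(1),a,p.round(4),rel(p,T).round(4))
for q,a in blobs(im,(0,140,90),(5,255,255),15)+blobs(im,(174,140,90),(180,255,255),15): print(" red",q.round(1),a,ray("wrist",q,.052,T).round(4))
for t in("red_vial","well_a","rack"): print(t,[(round(d["confidence"],2),np.round(d["bbox"]).tolist()) for d in manip.outline_of("wrist",t)])
E
```

```text
clock: 10.68
position: [0.5531, -0.0911, 0.1177]
ft_force: [-0.2, 1.3, 0.2]
[ 0.5531 -0.0911  0.1177]
 yel [505.1 166.4] 230 [0.5201 0.0525 0.049 ] [0.0326 0.1436 0.0688]
 yel [319.3 206.3] 207 [ 0.5528 -0.091   0.049 ] [0.0003 0.0001 0.0687]
 red [489.9  99.3] 71 [0.4712 0.0309 0.052 ]
 red [ 85.4 137. ] 273 [ 0.4982 -0.2658  0.052 ]
 red [296.8 142.2] 74 [ 0.5023 -0.1078  0.052 ]
red_vial [(0.7, [76.0, 124.0, 112.0, 146.0])]
well_a [(0.9, [616.0, 112.0, 637.0, 249.0]), (0.86, [426.0, 28.0, 547.0, 280.0]), (0.68, [280.0, 71.0, 363.0, 313.0])]
rack [(0.81, [0.0, 75.0, 150.0, 166.0])]
```

View pics/w3.png

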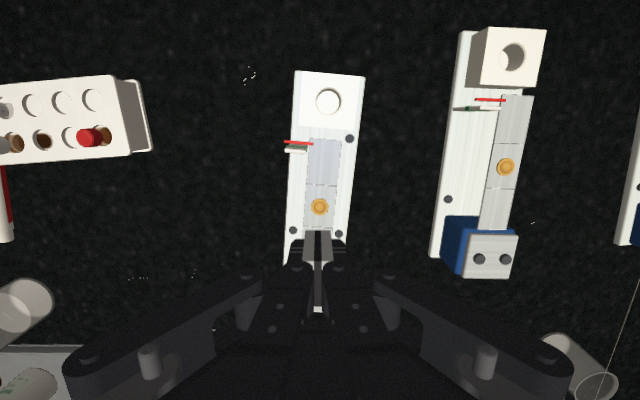

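Pip (319,206) lies right under the TCP; well mouth at (328,100), red cap at (85,137). Pressing.

```bash
python3 -m jog '0 0 0 0 0 0.03 0; 0 0 0 0 0 0.055 0; 0 0 0 0 0 0.063 0; 0 0 0 0 0 0.065 0; 0 0 0 0 0 0.067 0; 0 0 0 0 0 0.069 0; 0 0 0 0 0 0.07 0; 0 0 0 0 0 0.07 0; 0 0 0 0 0 0.07 0'|grep -E "clo|pos|ft"; python3 -m jog '0 0 0 0 0 0.001 0; 0 0 0 0 0 0.002 0; 0 0 0 0 0 0.0025 0; 0 0 0 0 0 0.0025 0; 0 0 0 0 0 0.0025 0'|grep -E "pos|ft"
```

```text
clock: 12.0
position: [0.5537, -0.0923, 0.0484]
ft_force: [1.1, 1.0, 2.9]
position: [0.5536, -0.0922, 0.0459]
ft_force: [-0.0, -0.3, 7.1]
```

```bash
python3 -m jog '0 0 0 0 0 0.0005 0; 0 0 0 0 0 0.0005 0; 0 0 0 0 0 0.0005 0; 0 0 0 0 0 0.0005 0; 0 0 0 0 0 0.0005 0; 0 0 0 0 0 0.0005 0; 0 0 0 0 0 0.0005 0; 0 0 0 0 0 0.0005 0'|grep -E "clo|pos|ft";  python3 - <<'E'
from h import *
im=manip.camera("scene"); print(manip.get_obs()["ft_force"])
cv2.imwrite("pics/p3.png",cv2.resize(im[205:275,270:360],None,fx=7,fy=7,interpolation=cv2.INTER_CUBIC))
w=ray("wrist",(328,100.5),.032,np.block([[np.array([[-1,-.0028,0],[-.0028,1,0],[0,0,-1]]),np.array([[.5531],[-.0911],[.1177]])],[np.zeros((1,3)),np.ones((1,1))]])); print("well",w, np.linalg.norm(w[:2]-[.553,-.091]))
E
```

```text
clock: 13.62
position: [0.5536, -0.0923, 0.0454]
ft_force: [-0.2, 0.4, 7.8]
[-0.13180797  0.07517613  7.01203579]
well [ 0.47187877 -0.08457144  0.032     ] 0.0813755546046546
```

View pics/p3.png

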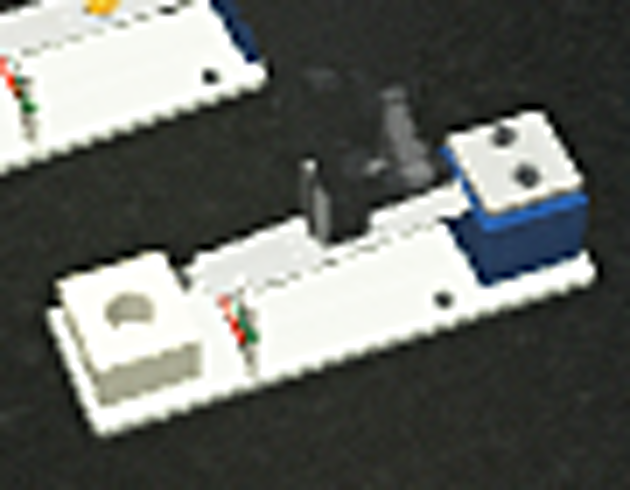

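The pointer (240,325) is beside the green band at about 7.5 N and 5.5 mm: the sound station. Release and go over the red vial.

```bash
python3 -m jog '0 0 0 0 0 -0.02 0; 0 0 0 0 0 -0.06 0; 0 0 0 0.015 -0.05 -0.085 0.2; 0 0 0 0.03 -0.1 -0.085 0.5; 0 0 0 0.05 -0.15 -0.085 0.5; 0 0 0 0.056 -0.173 -0.085 0.5; 0 0 0 0.056 -0.173 -0.085 0.5; 0 0 0 0.056 -0.173 -0.085 0.5; 0 0 0 0.056 -0.173 -0.085 0.5' 25|grep -E "clo|pos|ft|wid"; python3 - <<'E'
from h import *
T=pose(); im=manip.camera("wrist"); cv2.imwrite("pics/w4.png",im); print(T.round(4))
for q,a in blobs(im,(0,120,70),(6,255,255),15)+blobs(im,(174,140,90),(180,255,255),15): p=ray("wrist",q,.052,T);print(" red",q.round(1),a,p.round(4),rel(p,T).round(4))
print("proj exp",proj("wrist",[T[0,3],T[1,3],.052],T))
for t in("red_vial",): print(t,[(round(d["confidence"],2),np.round(d["bbox"]).tolist()) for d in manip.outline_of("wrist",t)])
cv2.imwrite("pics/w4c.png",cv2.resize(im[100:300,220:420],None,fx=3,fy=3,interpolation=cv2.INTER_CUBIC))
E
```

```text
clock: 14.8
position: [0.498, -0.2638, 0.1297]
ft_force: [0.6, 0.4, 0.0]
grip_width: 0.502
[[-1.000e+00 -3.300e-03 -3.000e-04  4.980e-01]
 [-3.300e-03  1.000e+00  7.000e-04 -2.638e-01]
 [ 3.000e-04  7.000e-04 -1.000e+00  1.297e-01]
 [ 0.000e+00  0.000e+00  0.000e+00  1.000e+00]]
 red [318.  202.9] 226 [ 0.4976 -0.2648  0.052 ] [ 0.0004 -0.001   0.0777]
 red [182.  203.5] 53 [ 0.4986 -0.3778  0.052 ] [-0.0002 -0.114   0.0776]
 red [501.8 207.7] 55 [ 0.5012 -0.1106  0.052 ] [-0.0038  0.1532  0.0778]
proj exp [319.07759426 203.38123906]
red_vial [(0.73, [309.0, 187.0, 328.0, 210.0])]
```

View pics/w4c.png

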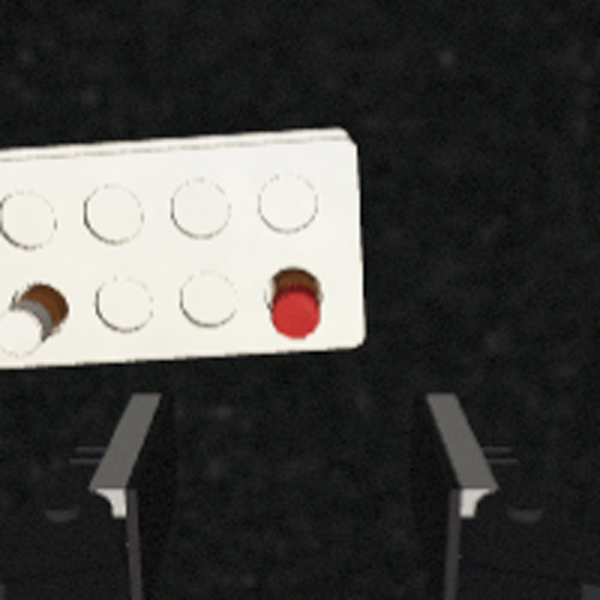

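```bash
python3 -m jog '0 0 0 0 -0.0007 0.03 0.5; 0 0 0 0 -0.0007 0.06 0.5; 0 0 0 0 -0.0007 0.085 0.5; 0 0 0 0 -0.0007 0.0925 0.5; 0 0 0 0 -0.0007 0.0925 0.5; 0 0 0 0 -0.0007 0.0925 0.3; 0 0 0 0 -0.0007 0.0925 0.0; 0 0 0 0 -0.0007 0.0925 0.0; 0 0 0 0 -0.0007 0.0925 0.0; 0 0 0 0 -0.0007 0.0925 0.0' 25; 
```

```text
clock: 16.15
position: [0.4981, -0.2662, 0.0383]
ee_rot: [-0.001, 1.0, -0.0, 0.001]
ft_force: [0.3, 1.1, 5.9]
grip_width: 0.159
grasp_force: 24.4
```

```bash
python3 -m jog '0 0 0 0 0 -0.01 0; 0 0 0 0 0 -0.025 0; 0 0 0 0 0 -0.05 0; 0 0 0 0 0 -0.08 0; 0 0 0 0.005 0.03 -0.095 0; 0 0 0 0.012 0.08 -0.095 0; 0 0 0 0.018 0.13 -0.095 0; 0 0 0 0.024 0.17 -0.095 0; 0 0 0 0.025 0.181 -0.095 0; 0 0 0 0.025 0.181 -0.095 0; 0 0 0 0.025 0.181 -0.095 0; 0 0 0 0.025 0.181 -0.095 0' 30;  python3 - <<'E'
from h import *
T=pose(); im=manip.camera("wrist"); cv2.imwrite("pics/w5.png",im); print(T.round(4))
print("proj exp mouth",proj("wrist",[T[0,3],T[1,3],.032],T))
for h in (.033,.034): print("bottom exp",proj("wrist",(T@[0,0,h,1])[:3],T))
cv2.imwrite("pics/w5c.png",cv2.resize(im[100:300,220:420],None,fx=3,fy=3,interpolation=cv2.INTER_CUBIC))
E
```

```text
clock: 17.65
position: [0.4723, -0.0863, 0.1325]
ee_rot: [0.0, 1.0, -0.0, -0.0]
ft_force: [0.5, -0.0, -0.3]
grip_width: 0.159
grasp_force: 29.0
[[-1.000e+00  8.000e-04 -1.000e-04  4.723e-01]
 [ 8.000e-04  1.000e+00 -2.000e-04 -8.630e-02]
 [ 1.000e-04 -2.000e-04 -1.000e+00  1.325e-01]
 [ 0.000e+00  0.000e+00  0.000e+00  1.000e+00]]
proj exp mouth [319.04591835 195.93069266]
bottom exp [319.4842753  222.91955667]
bottom exp [319.47508978 222.38579762]
```

View pics/w5c.png

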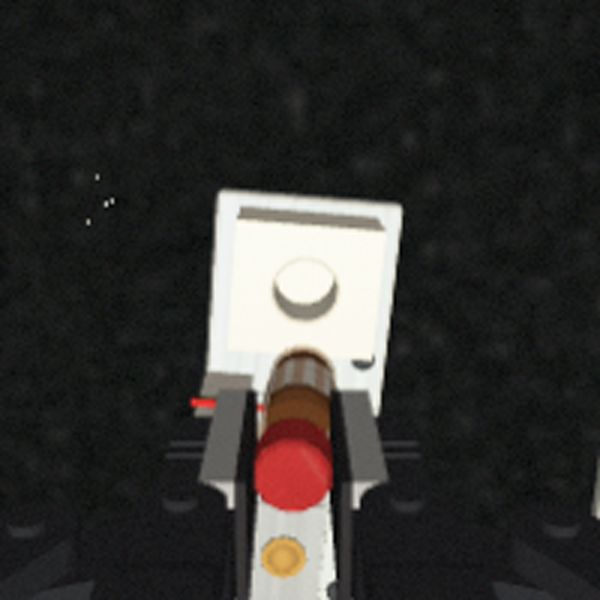

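```bash
python3 - <<'E'
from h import *
im=cv2.imread("pics/w5.png"); hsv=cv2.cvtColor(im,cv2.COLOR_BGR2HSV)
print("S"); 
for r in range(212,244,2): print(r,' '.join('%3d'%v for v in hsv[r,304:338,1]))
print("V hole")
for r in range(182,212,2): print(r,' '.join('%3d'%v for v in hsv[r,304:340,2]))
T=np.eye(4);T[:3,:3]=np.diag([-1,1,-1.]);T[:3,3]=[.4723,-.0863,.1325]
for n,z in(("tcp",0),("captop",-.015),("bot",.033)): print(n,proj("wrist",(T@[0,0,z,1])[:3],T).round(1))
th=np.linspace(0,6.28,40,False)
def ring(x,y,z,r): return np.array([proj("wrist",(T@[x+r*np.cos(t),y+r*np.sin(t),z,1])[:3],T) for t in th])
for n,a in(("mouth",(0,0,.1005,.0095)),("bot",(0,0,.0337,.0075)),("captop",(0,0,-.0143,.0075))): q=ring(*a); print(n,"cols",q[:,0].min().round(1),q[:,0].max().round(1),"rows",q[:,1].min().round(1),q[:,1].max().round(1))
E
```

```text
S
212  12  13  12  13  12  12  13  12  12  12  12  12  12  13  13  12  11  12  11  12  12  12  12  12  12  12  12  12  12  12  12  12  12  12
214  13  13  12  12  12  13  12  12  12  13  12  12  13  13  21  22  22  21  21  16  12  13  12  12  11  13  12  12  13  12  12  12  13  12
216  11  13  11  12  13  13  12  14  13  13  24  49  52  71  74  75  73  75  73  71  67  57  37  22  12  12  12  13  13  12  13  13  13  13
218   4   5   5   5   5   5   4   6  16  39  62  85 106 179 202 170 177 165 194 183 156 111  78  65  51  22  12  12  13  11  13  13  12  13
220   4   5   5   5   4   4   5  27  49 100 119  79  42  45  80  96  86  67  40  43  53  97 151 138  79  45  23   5   6   6   6   6   6  12
222   5   7   5   5   5   6  17  43  90  96  80  45  29  37  78  83  82  53  26  27  28  65  79  88  78  85  45  22   5   5   6   6   6  11
224   7   5   4   4   5   7  38  39  81  88  73  35  31  43  83  84  75  40  28  27  33  68  85  70  39  38  64  32   8   5   6   6   5   8
226  11   5   5   5   7  22  48  51  87  84  59  28  33  63  82  84  71  40  32  30  34  73  81  76  34  31  68  35   
[... 2844 characters left out ...]
 139 139 139 139 138 139 136 144 180 226 246 251 252 251 251 251 251 251 251 251
206 251 251 251 252 251 251 251 252 251 251 249 243 230 211 202 188 185 171 170 175 193 211 228 244 247 250 251 252 251 251 251 251 251 251 251 251
208 251 251 251 251 251 251 251 251 251 251 251 251 252 251 250 248 248 248 248 248 250 250 251 251 251 251 251 251 251 251 251 251 251 251 251 251
210 251 251 251 251 251 251 251 251 251 251 251 251 251 251 251 251 251 251 252 251 251 251 251 251 251 251 251 252 251 251 251 251 251 251 251 251
tcp [319.8 244.2]
captop [320.1 256.9]
bot [319.5 222.9]
mouth cols 308.5 329.5 rows 185.7 205.9
bot cols 308.4 330.6 rows 212.0 232.8
captop cols 305.4 334.7 rows 242.8 269.3
```

```bash
python3 -m jog '0 0 0 0.001 0.0016 0.02 0; 0 0 0 0.001 0.0016 0.045 0; 0 0 0 0.001 0.0016 0.06 0; 0 0 0 0.001 0.0016 0.06 0; 0 0 0 0.001 0.0016 0.06 0; 0 0 0 0.001 0.0016 0.06 0';  python3 - <<'E'
from h import *
T=pose(); im=manip.camera("wrist"); cv2.imwrite("pics/w6.png",im); print(T[:3,3].round(4))
cv2.imwrite("pics/w6c.png",cv2.resize(im[160:300,250:390],None,fx=4.2,fy=4.2,interpolation=cv2.INTER_CUBIC))
E
```

```text
clock: 18.45
position: [0.4718, -0.0835, 0.0733]
ee_rot: [-0.001, 1.0, 0.0, 0.001]
ft_force: [-0.0, -0.4, -0.8]
grip_width: 0.151
grasp_force: 29.0
[ 0.4718 -0.0835  0.0733]
```

View pics/w6c.png

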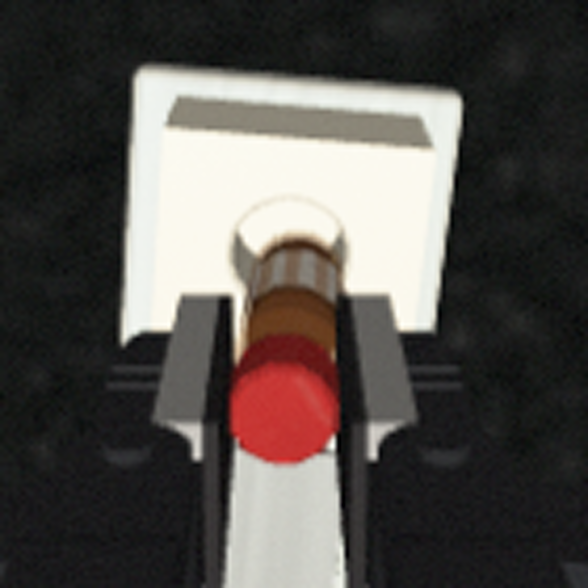

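```bash
python3 - <<'E'
from h import *
from scipy.optimize import least_squares
T=np.eye(4);T[:3,:3]=np.diag([-1,1,-1.]);T[:3,3]=manip.get_obs()["position"]; print(T[:3,3].round(4))
th=np.linspace(0,2*np.pi,60,False)
def ring(x,y,z,r): return np.array([proj("wrist",(T@[x+r*np.cos(t),y+r*np.sin(t),z,1])[:3],T) for t in th])
def show(n,q): q=(q-[250,160])*4.2; print(n,"cols",q[:,0].min().round(),q[:,0].max().round(),"rows",q[:,1].min().round(),q[:,1].max().round())
zt=T[2,3]
show("mouth",ring(0,0,zt-.032,.0095)); show("bot .034",ring(0,0,.034,.0075)); show("bot .030",ring(0,0,.030,.0075)); show("cap",ring(0,0,-.014,.0075))
im=cv2.imread("pics/w6.png"); hsv=cv2.cvtColor(im,cv2.COLOR_BGR2HSV)
for r in range(204,232,2): print(r,' '.join('%3d'%v for v in hsv[r,303:335,2]))
print("sat")
for r in range(212,232,2): print(r,' '.join('%3d'%v for v in hsv[r,303:335,1]))
E
```

```text
[ 0.4718 -0.0835  0.0732]
mouth cols 235.0 348.0 rows 192.0 299.0
bot .034 cols 245.0 338.0 rows 218.0 305.0
bot .030 cols 244.0 339.0 rows 226.0 315.0
cap cols 233.0 356.0 rows 347.0 458.0
204 251 252 251 252 251 251 251 251 251 252 251 251 251 251 251 251 251 251 251 251 252 251 251 251 251 251 251 251 251 251 251 251
206 252 251 252 252 251 251 251 252 251 251 251 251 247 247 244 245 243 244 245 249 250 251 251 251 251 252 251 251 251 251 251 251
208 251 251 251 251 251 251 251 246 241 239 236 242 247 249 250 251 251 249 249 247 243 239 241 246 250 251 251 251 251 251 251 251
210 251 251 251 251 250 243 238 243 248 251 251 251 251 251 251 251 251 251 251 251 251 251 251 249 243 238 246 251 251 251 251 251
212 251 251 250 244 234 247 251 251 251 251 251 251 251 251 251 251 251 251 251 251 251 252 251 251 251 251 245 233 248 251 251 251
214 251 250 238 223 250 251 251 251 251 251 251 251 251 251 250 246 246 246 246 247 249 248 251 251 251 251 250 235 217 247 251 251
216 251 244 213 136 200 251 251 251 251 251 250 243 219 220 187 177 173 164 166 166 177 195 221 236 247 250 241 168 16
[... 1561 characters left out ...]
  96 157 150 126  88  66  35  34  26  12
222  14  30  34  36  34  32  40  59  69  90  93  78  45  30  33  77  85  84  51  27  25  30  64  86  91  83 125  88  55  34  21  14
224  14  20  32  34  34  35  44  71  36  81  86  76  30  30  45  86  82  73  42  29  27  35  70  81  75  43  35  99  59  29  19  14
226  13  15  24  34  32  36  56  53  50  87  83  57  27  34  60  84  82  76  40  30  29  34  74  82  71  43  33  74  58  27  14  13
228  13  13  14  20  29  41  66  43  79  90  81  74 107 103 126 141 134 121 103  95  68  58  81  82  70  33  31  73  56  31  13  13
230  34  35  34  13  20  43  64  59 106 152 175 183 166 174 179 183 176 187 178 184 174 178 180 132  86  39  32  51  50  34  29  26
```

```bash
python3 -m jog '0 0 0 0.0012 -0.001 0 0; 0 0 0 0.0012 -0.001 0 0; 0 0 0 0.0012 -0.001 0 0; 0 0 0 0.0012 -0.001 0.003 0; 0 0 0 0.0012 -0.001 0.006 0; 0 0 0 0.0012 -0.001 0.008 0; 0 0 0 0.0012 -0.001 0.01 0; 0 0 0 0.0012 -0.001 0.01 0' | grep -E "pos|ft|clo|wid"
```

```text
clock: 19.5
position: [0.4699, -0.0845, 0.0623]
ft_force: [-0.1, 0.0, -0.3]
grip_width: 0.155
```

```bash
python3 -m jog '0 0 0 0 0 0.003 0; 0 0 0 0 0 0.006 0; 0 0 0 0 0 0.008 0; 0 0 0 0 0 0.008 0' | grep -E "pos|ft|clo|wid";python3 -m jog '0 0 0 0 0 0.002 0; 0 0 0 0 0 0.004 0; 0 0 0 0 0 0.006 0; 0 0 0 0 0 0.006 0; 0 0 0 0 0 0.006 0' | grep -E "pos|ft|clo|wid"
```

```text
clock: 20.0
position: [0.4699, -0.0845, 0.0543]
ft_force: [0.2, -0.4, 0.5]
grip_width: 0.157
clock: 20.62
position: [0.4701, -0.0845, 0.0485]
ft_force: [0.2, 0.3, 0.4]
grip_width: 0.158
```

```bash
python3 -m jog '0 0 0 0 0 0.001 0; 0 0 0 0 0 0.002 0; 0 0 0 0 0 0.002 0' | grep -E "pos|ft|clo|wid";python3 -m jog '0 0 0 0 0 0.001 0; 0 0 0 0 0 0.001 0; 0 0 0 0 0 0.001 0' | grep -E "pos|ft|clo|wid"
```

```text
clock: 21.0
position: [0.4701, -0.0845, 0.0465]
ft_force: [0.7, 0.1, -0.5]
grip_width: 0.156
clock: 21.38
position: [0.4708, -0.0845, 0.0462]
ft_force: [-0.9, -0.1, 7.4]
grip_width: 0.156
```

```bash
python3 -m jog '0 0 0 0 0 -0.0005 0.25; 0 0 0 0 0 -0.0005 0.4; 0 0 0 0 0 -0.0005 0.4; 0 0 0 0 0 -0.01 0.4; 0 0 0 0 0 -0.03 0.4; 0 0 0 0 0 -0.06 0.4; 0 0 0 0 0 -0.09 0.2; 0 0 0 0 0 -0.09 0; 0 0 0 0 0 -0.09 0; 0 0 0 0 0 -0.09 0'| grep -E "pos|ft|clo|wid"; python3 - <<'E'
from h import *
T=pose(); im=manip.camera("wrist"); s=manip.camera("scene"); print(T.round(4))
for q,a in blobs(im,(0,120,70),(6,255,255),15): print(q.round(1),a,ray("wrist",q,.058,T).round(4))
for q,a in blobs(s,(0,140,110),(5,255,255)): print(" scene",q.round(1),a,ray("scene",q,.058).round(4))
A=cv2.resize(im[100:290,240:400],None,fx=3,fy=3,interpolation=cv2.INTER_CUBIC); B=cv2.resize(s[205:275,265:325],(480,560),interpolation=cv2.INTER_CUBIC)[:A.shape[0]]
B=cv2.resize(B,(310,A.shape[0])); cv2.imwrite("pics/w7.png",np.hstack([A,B]))
E
```

```text
clock: 22.62
position: [0.4695, -0.0844, 0.1348]
ft_force: [-0.5, 0.1, 1.0]
grip_width: 0.001
[[-1.     -0.0012 -0.0015  0.4695]
 [-0.0012  1.      0.     -0.0844]
 [ 0.0015  0.     -1.      0.1348]
 [ 0.      0.      0.      1.    ]]
[320.2 205.5] 231 [ 0.4709 -0.0836  0.058 ]
[454.4 202.4] 54 [0.4681 0.0273 0.058 ]
[ 25.3 228.1] 75 [ 0.4923 -0.3401  0.058 ]
[292.1 236.4] 73 [ 0.4985 -0.1073  0.058 ]
[ 39.1 267.4] 113 [ 0.5305 -0.3381  0.058 ]
 scene [246.  179.3] 3 [0.4564 0.1896 0.058 ]
 scene [286.8 242.8] 24 [ 0.4697 -0.0837  0.058 ]
 scene [480.8 297. ] 96 [ 0.802  -0.4188  0.058 ]
 scene [360.5 349. ] 4 [ 0.4954 -0.4021  0.058 ]
 scene [350.3 354.3] 21 [ 0.4713 -0.4023  0.058 ]
```

View pics/w7.png

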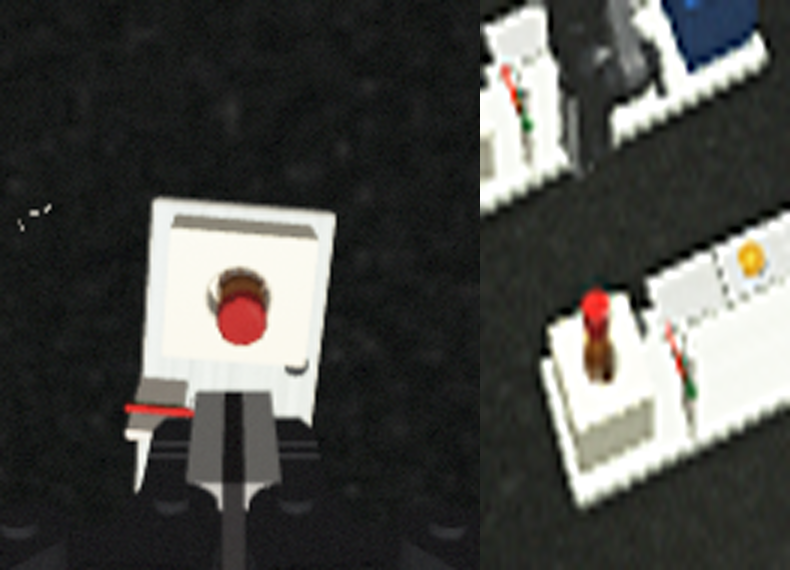

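The vial stands in the well, and both cameras agree on the cap position at z ≈ 0.06. Now the confirming press.

```bash
python3 -m jog '0 0 0 -0.04 -0.004 0 0; 0 0 0 -0.075 -0.0078 0 0; 0 0 0 -0.084 -0.0078 0.02 0; 0 0 0 -0.084 -0.0078 0.05 0; 0 0 0 -0.084 -0.0078 0.075 0; 0 0 0 -0.084 -0.0078 0.08 0; 0 0 0 -0.084 -0.0078 0.08 0; 0 0 0 -0.084 -0.0078 0.08 0'| grep -E "pos|ft|clo|wid"; python3 -m jog '0 0 0 0 0 0.002 0; 0 0 0 0 0 0.004 0; 0 0 0 0 0 0.006 0; 0 0 0 0 0 0.007 0; 0 0 0 0 0 0.007 0; 0 0 0 0 0 0.007 0'| grep -E "pos|ft|clo|wid"
```

```text
clock: 23.72
position: [0.5548, -0.0923, 0.0566]
ft_force: [0.3, -0.1, 1.0]
grip_width: 0.0
clock: 24.48
position: [0.5541, -0.0921, 0.0486]
ft_force: [-0.9, -0.5, 3.3]
grip_width: 0.002
```

```bash
python3 -m jog '0 0 0 0 0 0.001 0; 0 0 0 0 0 0.002 0; 0 0 0 0 0 0.003 0; 0 0 0 0 0 0.0032 0; 0 0 0 0 0 0.0032 0; 0 0 0 0 0 0.0032 0; 0 0 0 0 0 0.0032 0; 0 0 0 0 0 0.0032 0; 0 0 0 0 0 0.0032 0; 0 0 0 0 0 0.0032 0; 0 0 0 0 0 0.0032 0; 0 0 0 0 0 0.0032 0'| grep -E "pos|ft|clo|wid"; python3 - <<'E'
from h import *
f=[]
for i in range(6): s=manip.camera("scene"); f.append(manip.get_obs()["ft_force"][2])
print(np.round(f,1),np.mean(f)); cv2.imwrite("pics/p4.png",s)
print([(q.round(1),a) for q,a in blobs(s,(0,140,110),(5,255,255))])
E
```

```text
clock: 25.98
position: [0.5541, -0.0921, 0.0456]
ft_force: [-2.7, 0.7, 6.4]
grip_width: -0.001
[6.1 6.6 7.7 8.1 6.5 6.7] 6.952496803001071
[(array([262. ,  56.1]), np.int32(14)), (array([246. , 179.3]), np.int32(3)), (array([286.8, 242.8]), np.int32(24)), (array([303.7, 252. ]), np.int32(3)), (array([480.8, 297. ]), np.int32(96)), (array([360.5, 349. ]), np.int32(4)), (array([350.3, 354.3]), np.int32(21))]
```

```bash
python3 -m jog '0 0 0 0 0 0.0004 0; 0 0 0 0 0 0.0004 0; 0 0 0 0 0 0.0004 0; 0 0 0 0 0 0.0004 0; 0 0 0 0 0 0.0004 0; 0 0 0 0 0 0.0004 0; 0 0 0 0 0 0.0004 0; 0 0 0 0 0 0.0004 0'| grep -E "pos|ft"; python3 -m jog '0 0 0 0 0 -0.01 0; 0 0 0 0 0 -0.04 0; 0 0 0 0 0 -0.09 0; 0 0 0 0 0 -0.15 0; 0 0 0 0 0 -0.15 0; 0 0 0 0 0 -0.15 0; 0 0 0 0 0 -0.15 0; 0 0 0 0 0 -0.15 0'| grep -E "pos|ft|clo"; python3 - <<'E'
from h import *
s=manip.camera("scene"); print([(q.round(1),a) for q,a in blobs(s,(0,140,110),(5,255,255))]); print(manip.get_obs()["joint_velocities"].round(3))
r=cv2.imread("pics/scene0.png"); d=cv2.absdiff(s,r).max(2)>60
n,l,st,c=cv2.connectedComponentsWithStats(d.astype(np.uint8)); print([st[i].tolist() for i in range(1,n) if st[i,4]>8])
E
```

```text
position: [0.5541, -0.0921, 0.0452]
ft_force: [-3.4, 1.5, 7.6]
clock: 28.28
position: [0.5535, -0.0921, 0.1938]
ft_force: [-1.0, 0.4, -0.9]
[(array([246. , 179.3]), np.int32(3)), (array([286.8, 242.6]), np.int32(22)), (array([480.8, 297. ]), np.int32(96)), (array([360.5, 349. ]), np.int32(4)), (array([350.3, 354.3]), np.int32(21))]
[ 0.001 -0.005  0.    -0.006 -0.    -0.     0.002]
[[0, 0, 24, 20, 254], [85, 0, 108, 85, 2359], [105, 0, 21, 10, 79], [146, 0, 207, 140, 6524], [280, 10, 60, 22, 533], [177, 20, 41, 23, 233], [215, 26, 20, 28, 258], [39, 32, 15, 3, 16], [301, 33, 18, 15, 58], [68, 34, 14, 2, 15], [203, 49, 14, 14, 73], [353, 51, 7, 24, 49], [241, 53, 6, 15, 48], [259, 53, 7, 8, 41], [196, 56, 7, 4, 15], [26, 59, 5, 13, 17], [218, 60, 8, 4, 17], [246, 61, 26, 11, 83], [357, 60, 2, 5, 9], [0, 73, 65, 103, 1089], [318, 85, 14, 10, 30], [338, 89, 6, 14, 37], [307, 140, 26, 6, 58], [324, 152, 13, 5, 21], [0, 155, 24, 59, 651], [325, 158, 10, 27, 148], [0, 181, 104, 107, 3698], [314, 190, 4, 10, 26], [57, 201, 12, 16, 22], [50, 218, 5, 5, 23], [0, 222, 20, 10, 78], [284, 240, 7, 12, 58], [60, 272, 12, 12, 19], [19, 288, 16, 12, 76], [327, 294, 7, 10, 58]]
```

The only changes at the rack and stations are the vial's old and new places; nothing else has shifted. Handing in.

```bash
python3 -c "
from workcell import manip
print(manip.hand_in())"
```

```text
the job is handed in; nothing more can be done
None
```

The right-hand station (pip near x 0.55, y −0.09) has the sound leaf: the red-capped vial stands in its well and both of its presses held at about 7 to 8 N. I saw the pointer in the green band on the first press but took no close look on the second; the job is handed in at about 28 s with no verdict shown.

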